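# Pack ball valves in the sloping tray, handles all up the slope

## Task

Pack the two brass ball valves into the sloping two-compartment tray on the packing table: one valve in each compartment, sitting flat on its base on the tray floor, with its handle on top and pointing straight up the slope. Lay them down gently, without dropping them or letting them tip over, and leave the other things on the table where they are.

Things in the scene. Friction and masses are not known exactly. Their poses are not given: they have to be found in the camera images.
- valve_a: brass ball valve, about 0.5 kg, starts upright at any yaw. Body 90 long (own x), 44 high, 44 wide (own y) between the flat sides of its middle 52 mm; hexagonal ends 51 wide over corners. Flat handle 20 to 22 wide on a stem above, from 12 behind the stem to 92 past it. Origin: centre of the flat base, under the stem; x along the body towards the handle's free end; z up through the stem.
- valve_b: The same kind of valve as valve_a, with the same sizes and axes.
- valve_a_tip (a point): free end of valve_a's handle, 92 along x from the valve's origin and 57 above its base. The handle lies 53 to 61 above the base, the nut on the stem reaches 65; the valve's centre of mass is within 10 mm of the stem's axis, about 25 above the base
- valve_b_tip (a point): free end of valve_b's handle, placed likewise
- tray: tray fixed on a steel stand, floor sloping up 0.5 rad (29 deg), low edge on the robot's side. Grey floor, white walls 6 thick, 24 high, open top; two compartments side by side, each 200 long (up the slope), 124 wide, split by a middle wall. Origin: centre, on the floor's upper face, 75 above the table; x up the slope, y across to the robot's left, z square out of the floor
- pocket_left (a point): centre of the floor of the compartment at the tray's +y: (0, 65, 0) mm in the tray's frame. A valve set down on the floor stays put by friction, or at most slides down to the low wall
- pocket_right (a point): centre of the floor of the compartment at the tray's -y: (0, -65, 0) mm in the tray's frame
- pen_cup: bystander: dark metal cup of pens, 72 across, 95 high, pens to 155; origin under its centre
- pipe_tee: bystander: grey galvanised pipe tee standing on end, 56 across, 84 high, branch reaching 48 to its own -x; origin under its centre
- tape_measure: bystander: orange tape measure, 65 x 30 x 60 high; origin under its centre
There are look-alikes about, which are no part of the job. Leave any turquoise look-alike of the valve_b alone.

How it is judged:
At the end, for the whole second after the job is handed in: One valve rests in each compartment (either way round): base on the tray floor (within 8 mm and 0.12 rad of flat), body between the compartment's walls, handle on top and pointing up the slope within 0.35 rad (20 degrees); both valves at rest (((y of valve_a in the frame of tray between 0.015 and 0.115 m and x of valve_a in the frame of tray between -0.06 and 0.06 m and x of each of valve_a_tip, valve_b_tip in the frame of tray above 0.03 m and angle between the x axis of each of valve_a, valve_b and the x axis of tray, either way round below 0.35 rad and angle between the z axis of each of valve_a, valve_b and the z axis of tray, either way round below 0.12 rad and z of valve_a in the frame of tray between -0.006 and 0.008 m and linear speed of each of valve_a, valve_b below 0.02 m/s and angular speed of each of valve_a, valve_b below 0.2 rad/s and y of valve_b in the frame of tray between -0.115 and -0.015 m and x of valve_b in the frame of tray between -0.06 and 0.06 m and z of valve_b in the frame of tray between -0.006 and 0.008 m) or (y of valve_a in the frame of tray between -0.115 and -0.015 m and x of valve_a in the frame of tray between -0.06 and 0.06 m and x of each of valve_a_tip, valve_b_tip in the frame of tray above 0.03 m and angle between the x axis of each of valve_a, valve_b and the x axis of tray, either way round below 0.35 rad and angle between the z axis of each of valve_a, valve_b and the z axis of tray, either way round below 0.12 rad and z of valve_a in the frame of tray between -0.006 and 0.008 m and linear speed of each of valve_a, valve_b below 0.02 m/s and angular speed of each of valve_a, valve_b below 0.2 rad/s and y of valve_b in the frame of tray between 0.015 and 0.115 m and x of valve_b in the frame of tray between -0.06 and 0.06 m and z of valve_b in the frame of tray between -0.006 and 0.008 m))); the robot touches nothing.
It fails at once if valve a is dropped, thrown or knocked: it moves faster than 0.35 m/s while the fingers are not holding it (contact force between the fingers and valve_a below 0.1 N and linear speed of valve_a above 0.35 m/s).
It fails at once if valve b is dropped, thrown or knocked: it moves faster than 0.35 m/s while the fingers are not holding it (contact force between the fingers and valve_b below 0.1 N and linear speed of valve_b above 0.35 m/s).
It fails at once if a bystander (pen cup, pipe tee, tape measure) is moved by more than 30 mm (distance of any of pen_cup, pipe_tee, tape_measure from where it was at the start of the episode above 0.03 m).
It also fails if it takes over 61 s, if anything falls off the work surface, if the arm or the gripper's body presses on something with over 40 N, if the wrist force passes 120 N, or if a joint passes its speed limit or range.

## Robot

A 6-joint arm with a two-finger parallel gripper is mounted at the origin on the work surface. World frame = base frame: x ahead of the robot, y to its left, z up, the work surface at z = 0. Lengths are in m, angles in rad, forces in N, time in s.
With the tool pointing down it reaches from about 0.25 to 0.775 m from the base axis. Payload 8.9 kg.
Tool frame: the origin (TCP) lies at the very end of the fingers, on their centre line; the grasp point (between the pads) lies 19 mm behind it (r.pinch_z is the distance from the TCP to the grasp point, in m); z points along the fingers, y is the direction in which the jaws open and shut (so a half turn about z gives the same grasp; the last joint's range is limited). The gripper opens to 85 mm and grips with 20 to 120 N. Pads are 22 mm wide; open, the fingers measure 114 mm over their backs; the gripper's body (76 mm by 85 mm) begins 54 mm behind the grasp point. The pads swing forward as they close: fully open they stand 13 mm farther back than shut.
Start: joints at [-1.246, 0.291, -0.153, 1.127, 0, 1.431], TCP at [0.235, -0.47, 0.205] pointing down, gripper open.
Joint ranges: [-2.52, 2.52], [-0.91, 1.74], [-1.3, 1.37], [-1.96, 2.02], [-1.52, 1.47], [-3.14, 3.14]. Speed limits (rad/s): [2.22, 2.22, 2.79, 3.14, 3.14, 3.14].

## Interface

Orientations are given as a 3x3 rotation matrix whose columns are the frame's x, y, z axes.
In Python, from bench import r, optics, find_in gives the robot as it stands.
- The arm moves only by the shell command python3 -m handwheel 'ROWS' [OPENING] [FORCE]. ROWS is text: rows parted by semicolons, each of 4 numbers parted by spaces: the shift along the world's x, y, z in cm, then the turn about the world's z in degrees. A call has 1 to 5 rows; each row is the pose to reach, as a shift and turn from the pose measured when the call began; what a row does not reach only later rows make up. A row lasts 1/8 s, in which the tool goes at most 62.5 mm and 10.7 degrees, less where a joint would pass 70% of its speed; a pose out of reach is approached as far as the arm can. A call with a gripper value outside its range is refused whole. OPENING is the closure, from -1 (fully open) to 1 (shut), so that 0 is half open, set as the call begins (- or left out, the last holds). The fingers move at their own pace and stop on an object; FORCE is the grip in N (left out, the last holds). Time passes only in rows, so rows that repeat a pose let the fingers close. It gives the time, the measured TCP pose, the force and the opening at its end, in the units of the state.
- r.observe(): the state, without advancing time (a new reading comes with each control period).
- optics.get_image(name): name is "scene" or "side" or "wrist"; returns the picture (400x640x3 uint8, red, green, blue); there is no depth.
- optics.get_calibration(name): a dict with "camera_matrix" (3x3 intrinsics, pixels), "dist" ([k1, k2, p1, p2, k3] as OpenCV has them; the pictures are not rectified), "eye" and "attitude" of the camera in the world; the wrist camera has in their place "hand_eye" (4x4, takes a point from camera to tool coordinates, whose origin is the TCP and whose axes are the flange's). Camera axes: x right, y up, looking along -z (the intrinsics and any distortion apply to the point x, -y, -z); pixel columns grow to the right and rows downward; lengths in m; the calibration is good to about 2 mm. A picture is of the moment at which its call begins: read the wrist's pose just before it. get_calibration takes no time and is no camera call.
- r.hand_in(): hands the job in, once; it reports no verdict.
Trained networks look in the newest picture that a camera, given by its name, has taken for a name from the list of things; names that differ only in an ending like _2 or _b are one class to them, and where a whole thing is asked for, a point or a joint stands for the part that bears it (a point fixed in the world has none). Each returns a list of dicts, best first, with "confidence" (0 to 1); they miss things now and then, are a little off and sometimes report something else, mostly with a low value. They report only what shows in the picture. A call takes as long as a camera call. They do not tell look-alikes from the thing itself.
- find_in(camera, name): "location" ([x, y, z] in m, in world coordinates, good to about 4 mm: the middle of the surface that is visible of it).
The state is a dict: "time_s": time; "joint_pos": joint angles; "joint_vel": joint speeds; "tau": joint torques, N m; "ee_pos": TCP position; "tcp_rot": TCP orientation; "contact_force": force on the tool from outside, world axes, zero at the start; "ft_torque": the same for the moment, N m; "grip_width": finger opening in m.
Only numpy, scipy, OpenCV 4.12 (cv2) and the standard library are available. Lean on these libraries where they do the work, as an engineer would, in place of code of your own. Each camera call takes 0.05 s, during which the arm holds its last target. There are 200 camera calls.

## Working session

There is one attempt and no reset: what is moved stays moved. The work goes in short steps, Python scripts to look and compute and a shell command to move; the robot and the scene stay as the last step left them, time stands still between calls to the robot, and variables do not carry over. Pictures are saved under pics/ and viewed, about 8 in all and at most 12, crops included, and the job is handed in when it is done.

```bash
mkdir -p pics; ls; cat > h.py <<'E'
import numpy as np, cv2
from bench import r, optics, find_in
def cam(name, st=None):
    c=optics.get_calibration(name); K=np.array(c["camera_matrix"],float); d=np.array(c["dist"],float)
    if "hand_eye" in c:
        H=np.array(c["hand_eye"]); R=np.array(st["tcp_rot"]); p=np.array(st["ee_pos"])
        return K,d,R@H[:3,:3],R@H[:3,3]+p
    return K,d,np.array(c["attitude"]),np.array(c["eye"])
def ray(C,uv):
    K,d,R,e=C
    q=cv2.undistortPoints(np.array([[uv]],float),K,d)[0,0]
    v=R@np.array([q[0],-q[1],-1]); return e,v/np.linalg.norm(v)
def atz(C,uv,z):
    e,v=ray(C,uv); return e+v*(z-e[2])/v[2]
def tri(obs):
    A=np.zeros((3,3));b=np.zeros(3)
    for C,uv in obs:
        e,v=ray(C,uv);P=np.eye(3)-np.outer(v,v);A+=P;b+=P@e
    X=np.linalg.solve(A,b)
    return X,[np.linalg.norm((np.eye(3)-np.outer(ray(C,uv)[1],ray(C,uv)[1]))@(X-C[3])) for C,uv in obs]
def proj(C,X):
    K,d,R,e=C
    q=(np.atleast_2d(X)-e)@R; q=q*[1,-1,-1]
    return cv2.projectPoints(q,np.zeros(3),np.zeros(3),K,d)[0][:,0]
def snap(name,fn):
    st=r.observe(); im=optics.get_image(name); cv2.imwrite("pics/"+fn,im[:,:,::-1]); return st,im
E
python3 - <<'E'
from h import *
np.set_printoptions(precision=3,suppress=True)
for c in("scene","side"):
    snap(c,c+"0.png")
    print(c,cam(c)[3])
    for n in("valve_a","valve_a_tip","tray","pocket_left","pocket_right","pen_cup","pipe_tee","tape_measure"):
        print(n,[(np.array(x["location"]).round(3).tolist(),round(x["confidence"],2)) for x in find_in(c,n)][:4])
print(r.observe()["time_s"],r.pinch_z, optics.get_calibration("wrist")["hand_eye"])
E
```

```text
pics
scene [ 1.158 -0.629  0.73 ]
valve_a [([0.532, -0.345, 0.044], 0.98), ([0.499, -0.085, 0.045], 0.71), ([0.336, -0.116, 0.042], 0.64)]
valve_a_tip [([0.528, -0.341, 0.042], 0.79), ([0.689, -0.36, 0.051], 0.69)]
tray [([0.532, 0.223, 0.084], 0.98)]
pocket_left [([0.53, 0.222, 0.09], 0.68), ([0.526, -0.343, 0.041], 0.44)]
pocket_right [([0.529, 0.226, 0.085], 0.85)]
pen_cup [([0.722, -0.237, 0.074], 0.82)]
pipe_tee [([0.725, -0.06, 0.057], 0.9)]
tape_measure [([0.687, -0.359, 0.052], 0.65)]
side [-0.107  0.7    0.644]
valve_a [([0.321, -0.093, 0.044], 0.84), ([0.521, -0.303, 0.033], 0.79), ([0.481, -0.052, 0.041], 0.65)]
valve_a_tip [([0.518, -0.3, 0.034], 0.66)]
tray [([0.522, 0.242, 0.078], 0.83)]
pocket_left [([0.522, 0.242, 0.08], 0.67)]
pocket_right [([0.518, 0.245, 0.076], 0.76)]
pen_cup [([0.693, -0.209, 0.071], 0.96)]
pipe_tee [([0.695, -0.026, 0.065], 0.91)]
tape_measure [([0.672, -0.342, 0.04], 0.86), ([0.52, 0.242, 0.075], 0.71)]
0.9 0.0187 [[ 0.001  0.951  0.31   0.08 ]
 [ 1.    -0.001  0.     0.001]
 [ 0.     0.31  -0.951 -0.17 ]
 [ 0.     0.     0.     1.   ]]
```

View pics/scene0.png

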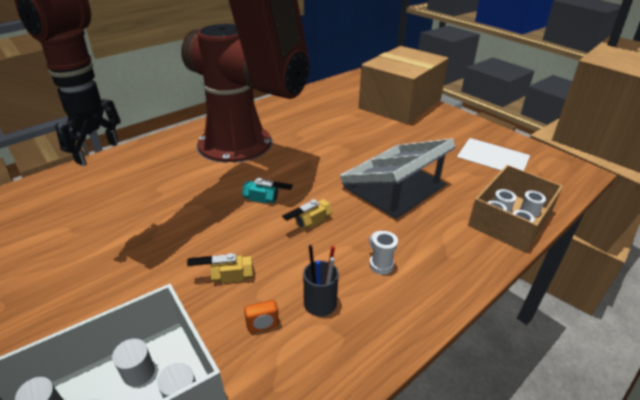

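View pics/side0.png

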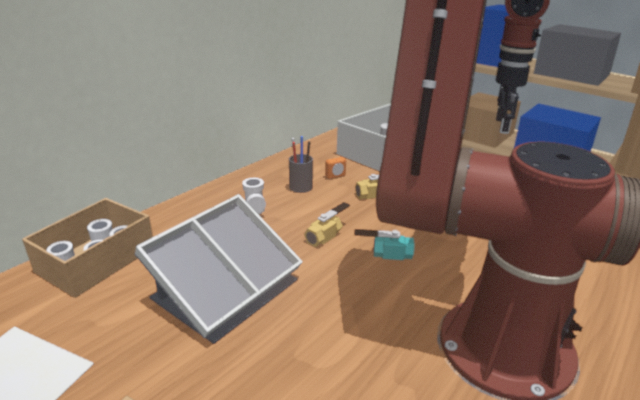

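```bash
python3 - <<'E'
from h import *
np.set_printoptions(precision=3,suppress=True)
st=r.observe();print(st["tcp_rot"],st["ee_pos"],st["grip_width"],st["contact_force"])
C=cam("scene")
for a,b in(((190,261),(232,259)),((286,217),(314,205)),((291,186),(262,184))):
    A,B=atz(C,a,.057),atz(C,b,.063);print(A,B,np.degrees(np.arctan2(*(A-B)[[1,0]])))
a=cv2.imread("pics/scene0.png")[130:220,335:460];b=cv2.imread("pics/side0.png")[190:335,130:305]
a=cv2.resize(a,None,fx=3.6,fy=3.6,interpolation=3);b=cv2.resize(b,None,fx=3.6*90/145,fy=3.6*90/145,interpolation=3)
b=cv2.resize(cv2.imread("pics/side0.png")[190:335,130:305],None,fx=2,fy=2,interpolation=3)
a=cv2.resize(a,(403,290));print(a.shape,b.shape);cv2.imwrite("pics/c.png",np.hstack([a,b]))
E
```

```text
[[ 0.894  0.447 -0.   ]
 [ 0.447 -0.894 -0.   ]
 [-0.     0.    -1.   ]] [ 0.235 -0.47   0.205] 0.08573658104571606 [ 0.175 -0.219 -0.479]
[ 0.476 -0.403  0.057] [ 0.535 -0.331  0.063] -129.46318800209565
[ 0.489 -0.149  0.057] [ 0.502 -0.07   0.063] -99.44682488252023
[ 0.393 -0.059  0.057] [ 0.342 -0.118  0.063] 49.63693003561603
(290, 403, 3) (290, 350, 3)
```

View pics/c.png

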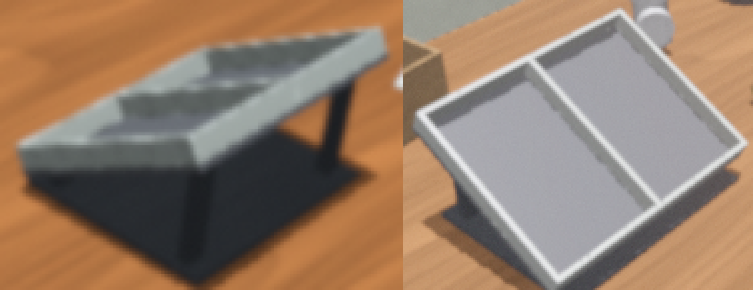

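```bash
cat > tray.py <<'E'
from h import *
from scipy.optimize import least_squares
def T(p):
    c,s=np.cos(p[3]),np.sin(p[3]); t=p[4]
    Rz=np.array([[c,-s,0],[s,c,0],[0,0,1]]); Ry=np.array([[np.cos(t),0,-np.sin(t)],[0,1,0],[np.sin(t),0,np.cos(t)]])
    return Rz@Ry,np.array(p[:3])
E
python3 - <<'E'
from tray import *
np.set_printoptions(precision=4,suppress=True)
L=np.array([[-106,133,24],[-106,-133,24],[106,-133,24],[106,133,24]])/1e3
sd=np.array([[560,285],[745,143],[622,12],[417,113]],float);sd=(sd-[403,0])/2+[130,190]
sc=np.array([[205,48],[22,150],[196,141],[383,31]],float)/3.224+[335,130]
obs=[(cam("side"),sd),(cam("scene"),sc)]
for i in range(4): print(tri([(C,uv[i]) for C,uv in obs]))
def f(p,n=2):
    R,o=T(p);X=L@R.T+o
    return np.concatenate([(proj(C,X)-uv).ravel() for C,uv in obs[:n]])
s=least_squares(f,[.52,.24,.075,0,.5]);print(s.x,s.fun.reshape(2,4,2))
s=least_squares(lambda p:f(p,1),[.52,.24,.075,0,.5]);print(s.x,s.cost)
E
```

```text
(array([0.4145, 0.3581, 0.0428]), [np.float64(0.002253426968342594), np.float64(0.0022534269683427066)])
(array([0.4294, 0.0932, 0.042 ]), [np.float64(0.0022382775629369166), np.float64(0.0022382775629369517)])
(array([0.6106, 0.0994, 0.1412]), [np.float64(0.003594295372476347), np.float64(0.00359429537247645)])
(array([0.6033, 0.3622, 0.1429]), [np.float64(0.0010327852562833342), np.float64(0.0010327852562835424)])
[0.5258 0.2278 0.0708 0.0402 0.4986] [[[-0.976  -0.3733]
  [ 0.6999  0.3738]
  [-1.8263 -1.2431]
  [-0.9361  0.6302]]

 [[-0.7545  0.8819]
  [-2.0911  0.0565]
  [-1.0959  0.2131]
  [-0.4145 -0.1444]]]
[0.5291 0.2236 0.0665 0.037  0.5063] 2.0665356079492336
```

```bash
python3 -m handwheel '5 2 3 0;10 4 6 0;15 6 9 0;18 8 10 0;18 8 10 0'; python3 - <<'E'
from h import *
st,im=snap("wrist","w1.png"); print(st["time_s"],st["ee_pos"])
for n in("valve_a","valve_a_tip"): print(n,[(np.array(x["location"]).round(3).tolist(),round(x["confidence"],2)) for x in find_in("wrist",n)][:4])
E
```

```text
time_s: 1.52
ee_pos: [0.417, -0.3884, 0.3061]
tcp_rot: [[0.893, 0.45, 0.001], [0.45, -0.893, -0.001], [0.001, 0.001, -1.0]]
contact_force: [0.0, 1.2, 0.1]
grip_width: 0.085
1.525 [ 0.41699083 -0.38843982  0.30609316]
valve_a [([0.484, -0.107, 0.06], 0.82), ([0.34, -0.112, 0.044], 0.61), ([0.514, -0.336, 0.044], 0.57)]
valve_a_tip [([0.52, -0.338, 0.04], 0.71)]
```

View pics/w1.png

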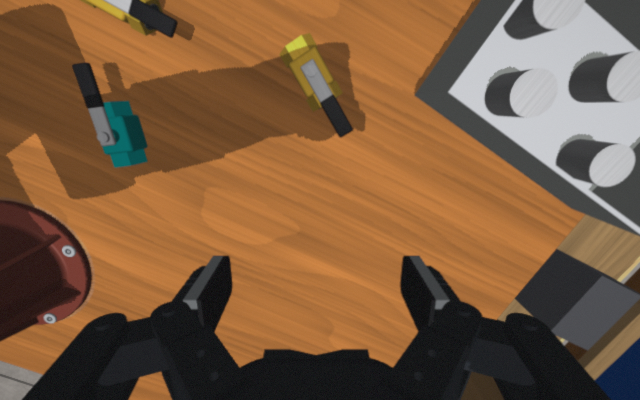

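```bash
python3 - <<'E'
from h import *
np.set_printoptions(precision=4,suppress=True)
C=cam("wrist",r.observe())
A,B=atz(C,(345,131),.059),atz(C,(307,62),.061);d=A-B
print(A,B,np.linalg.norm(d),np.degrees(np.arctan2(d[1],d[0])))
print("stem",A-d/np.linalg.norm(d)*.092)
print("tip tri",tri([(C,(345,131)),(cam("scene"),(189,261))]))
print("v2 tip",atz(C,(168,30),.059), atz(C,(130,13),.059))
E
```

```text
[ 0.4727 -0.4064  0.059 ] [ 0.5269 -0.3216  0.061 ] 0.1007118712076512 -122.58929781859445
stem [ 0.5223 -0.3289  0.0608]
tip tri (array([ 0.4732, -0.4054,  0.0565]), [np.float64(0.0013935220895528642), np.float64(0.001393522089552745)])
v2 tip [ 0.4819 -0.1505  0.059 ] [ 0.4787 -0.1034  0.059 ]
```

```bash
python3 -m handwheel '3 2 -4 10;6 4 -8 20;9 5.9 -12 30;10.5 5.9 -14.6 30.7;10.5 5.9 -14.6 30.7'; python3 -m handwheel '0 0 0 0;0 0 0 0' ; python3 - <<'E'
from h import *
st,im=snap("wrist","w2.png"); print(st["time_s"],st["ee_pos"])
E
```

```text
time_s: 2.3
ee_pos: [0.5177, -0.3302, 0.1565]
tcp_rot: [[0.541, 0.841, -0.004], [0.841, -0.541, 0.003], [-0.0, -0.005, -1.0]]
contact_force: [-0.7, 0.3, 0.5]
grip_width: 0.0855
time_s: 2.55
ee_pos: [0.5172, -0.3312, 0.1577]
tcp_rot: [[0.543, 0.84, -0.004], [0.84, -0.543, 0.002], [-0.0, -0.004, -1.0]]
contact_force: [-0.1, 0.0, 0.3]
grip_width: 0.086
2.55 [ 0.51719466 -0.3311715   0.15765322]
```

View pics/w2.png

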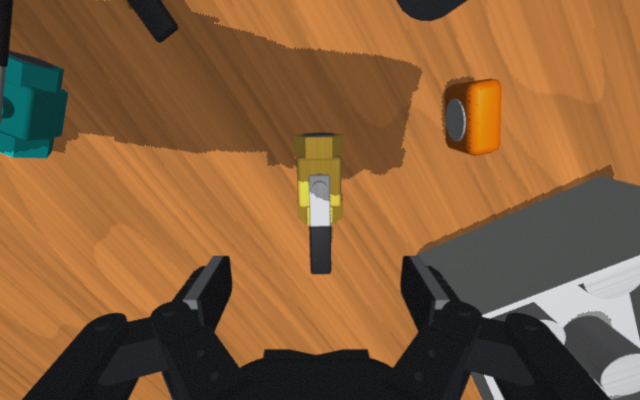

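```bash
python3 - <<'E'
from h import *
np.set_printoptions(precision=4,suppress=True)
st=r.observe();C=cam("wrist",st);R=np.array(st["tcp_rot"]);p=np.array(st["ee_pos"])
for n,uv,z in(("nut",(319,187),.064),("tip",(320,273),.060),("rear top",(319,136),.044)):
    X=atz(C,uv,z);print(n,X,"tool",(X-p)@R)
print("tri tip",tri([(C,(320,273)),(cam("scene"),(189,261))]))
# gripper finger mid column check
print(proj(C,p+R@np.array([[0,0,0],[0,0,-.01]]).T.T[0]))
E
```

```text
nut [ 0.5242 -0.3278  0.064 ] tool [0.0065 0.0043 0.0937]
tip [ 0.4745 -0.4074  0.06  ] tool [-0.0874  0.0057  0.0977]
rear top [ 0.5483 -0.2904  0.044 ] tool [0.051  0.0043 0.1137]
tri tip (array([ 0.4759, -0.406 ,  0.0603]), [np.float64(0.0015594223403928287), np.float64(0.0015594223403928864)])
[[313.785  236.6932]]
```

```bash
python3 -m handwheel '0.5 0.1 -5 0;0.5 0.1 -9 0;0.5 0.1 -12 0;0.5 0.1 -12 0'; python3 -m handwheel '0 0 0 0'
```

```text
time_s: 3.1
ee_pos: [0.521, -0.3294, 0.0364]
tcp_rot: [[0.543, 0.84, -0.006], [0.84, -0.543, 0.004], [-0.0, -0.007, -1.0]]
contact_force: [-0.1, 0.3, 0.5]
grip_width: 0.0857
time_s: 3.22
ee_pos: [0.5217, -0.3303, 0.0382]
tcp_rot: [[0.543, 0.84, -0.004], [0.84, -0.543, 0.002], [-0.0, -0.005, -1.0]]
contact_force: [-0.1, -0.3, -0.7]
grip_width: 0.0855
```

```bash
python3 -m handwheel '0 0 -1.8 0;0 0 -1.8 0;0 0 -1.8 0' | head -2; python3 -m handwheel '0 0 0 0;0 0 0 0;0 0 0 0;0 0 0 0;0 0 0 0' 1 50; python3 -m handwheel '0 0 3 0;0 0 6 0;0 0 10 0;0 0 10 0'
```

```text
time_s: 3.6
ee_pos: [0.5218, -0.3303, 0.0204]
time_s: 4.22
ee_pos: [0.5218, -0.3303, 0.0206]
tcp_rot: [[0.543, 0.84, -0.004], [0.84, -0.543, 0.002], [-0.0, -0.005, -1.0]]
contact_force: [-0.6, 0.8, 3.0]
grip_width: 0.0187
time_s: 4.72
ee_pos: [0.5233, -0.3315, 0.1231]
tcp_rot: [[0.543, 0.84, -0.0], [0.84, -0.543, -0.001], [-0.001, 0.0, -1.0]]
contact_force: [0.1, -0.5, -4.7]
grip_width: 0.0182
```

```bash
python3 - <<'E'
from h import *
st,w=snap("wrist","w3.png"); _,s=snap("scene","s3.png")
e=proj(cam("scene"),[st["ee_pos"]])[0].astype(int);print(e)
c=s[max(0,e[1]-75):e[1]+75,max(e[0]-80,0):e[0]+80]
cv2.imwrite("pics/c3.png",np.hstack([cv2.resize(w[100:400],(480,225)),cv2.resize(c,(240,225))])[:,:,::-1])
E
```

```text
[225 235]
```

View pics/c3.png

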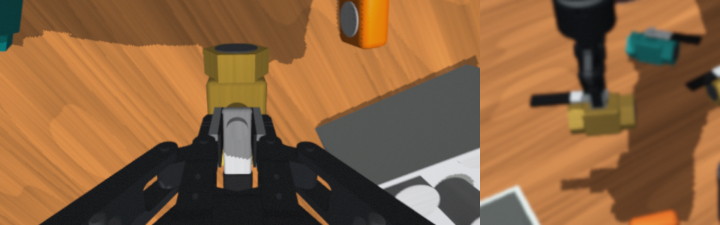

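```bash
python3 - <<'E'
import cv2,numpy as np
w=cv2.imread("pics/w3.png")[140:400,170:470]; s=cv2.imread("pics/s3.png")[160:270,180:270]
cv2.imwrite("pics/c4.png",np.hstack([cv2.resize(w,None,fx=1.6,fy=1.6,interpolation=3),cv2.resize(s,(320,416),interpolation=3)]))
E
```

```text
(no output)
```

View pics/c4.png

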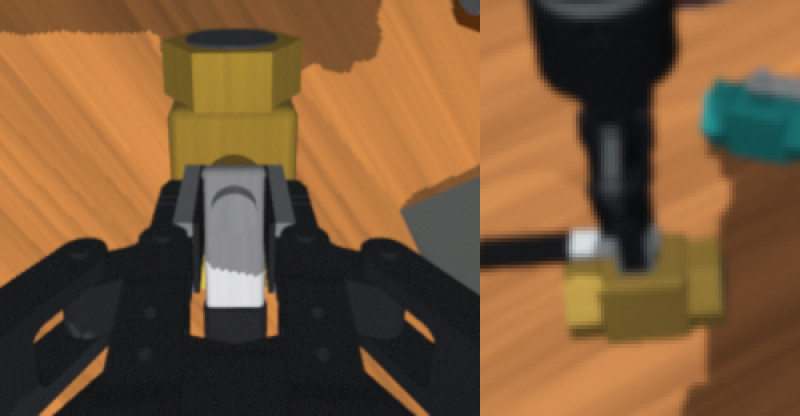

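```bash
python3 - <<'E'
from h import *
np.set_printoptions(precision=1,suppress=True)
st=r.observe();R=np.array(st["tcp_rot"]);p=np.array(st["ee_pos"])
C=cam("wrist",st);S=cam("scene");print(C[0][0,0],S[0][0,0])
for h in(20,30,40,48):
  # valve frame -> tool: x_t=3-xv? tool x=-valve x; base at tool z=+h
  V=np.array([[-45,25.5,22],[-45,-25.5,22],[0,0,65],[92,0,57],[0,-22,0],[0,22,0],[-45,0,0],[45,0,0]],float)
  X=np.c_[3-V[:,0],V[:,1],h-V[:,2]]/1e3
  W=X@R.T+p
  print(h,"wrist hexL,hexR,nut",proj(C,W[:3]).ravel(),"scene tip, base sides, base ends",proj(S,W[3:]).ravel())
print("tcp scene",proj(S,[p,p+[0,0,.02]]).ravel())
E
```

```text
293.9406890121293 430.6433966345229
20 wrist hexL,hexR,nut [358.  162.1 269.3 162.1 313.2 271. ] scene tip, base sides, base ends [180.2 226.1 228.9 236.1 228.3 250.1 249.7 241.3 207.4 244.7]
30 wrist hexL,hexR,nut [355.7 159.  271.8 159.  313.3 260.5] scene tip, base sides, base ends [181.1 229.8 229.4 239.5 228.9 253.5 250.1 244.7 208.1 248.1]
40 wrist hexL,hexR,nut [353.7 156.2 274.  156.2 313.5 251.3] scene tip, base sides, base ends [182.  233.4 229.9 242.9 229.4 256.9 250.5 248.1 208.7 251.4]
48 wrist hexL,hexR,nut [352.2 154.2 275.6 154.2 313.6 244.6] scene tip, base sides, base ends [182.7 236.3 230.3 245.5 229.8 259.6 250.8 250.7 209.3 254.1]
tcp scene [226.1 236.2 224.9 229. ]
```

```bash
python3 - <<'E'
from h import *
np.set_printoptions(precision=4,suppress=True)
I={"tcp_rot":np.eye(3),"ee_pos":np.zeros(3)};C=cam("wrist",I)
def aty(uv,y):
    e,v=ray(C,uv);return e+v*(y-e[1])/v[1]
print(C[3])
for uv in((230,257),(403,257)):
    for y in(.0429,-.0429):
        X=aty(uv,y); 
        if ray(C,uv)[1][1]*y>0: print("open",uv,X)
# closed: handle/pad interfaces at width ~20
for a in((202,168),(268,168),(205,235),(265,235),(190,165),(280,165)):
    uv=np.array(a)/1.6+[170,140]
    for y in(.010,-.010):
        if ray(C,uv)[1][1]*y>0: print("closed",a,aty(uv,y))
E
```

```text
[ 0.0797  0.0012 -0.1695]
open (230, 257) [ 0.0048 -0.0429 -0.0347]
open (403, 257) [ 0.0103  0.0429 -0.0444]
closed (202, 168) [ 0.0025 -0.01   -0.0165]
closed (268, 168) [ 0.0257  0.01   -0.0624]
closed (205, 235) [-0.0313 -0.01   -0.0081]
closed (265, 235) [ 0.0031  0.01   -0.0582]
closed (190, 165) [ 0.0248 -0.01   -0.0589]
closed (280, 165) [ 0.0401  0.01   -0.0896]
```

```bash
python3 -m handwheel '0 0 -3 0;0 0 -6 0;0 0 -8.5 0;0 0 -9.5 0;0 0 -9.5 0'|head -2; python3 -m handwheel '0 0 0 0;0 0 0 0'
```

```text
time_s: 5.45
ee_pos: [0.5206, -0.3293, 0.0234]
time_s: 5.7
ee_pos: [0.521, -0.3296, 0.0241]
tcp_rot: [[0.543, 0.84, -0.006], [0.84, -0.543, 0.004], [-0.0, -0.007, -1.0]]
contact_force: [0.6, 0.1, -3.6]
grip_width: 0.0179
```

```bash
python3 -m handwheel '0 0 -0.2 0;0 0 -0.35 0;0 0 -0.35 0'; python3 -m handwheel '0 0 0 0;0 0 0 0;0 0 0 0;0 0 0 0' -1; python3 -m handwheel '0 0 -1 0;0 0 -2 0;0 0 -2.6 0;0 0 -2.6 0'
```

```text
time_s: 6.08
ee_pos: [0.5211, -0.3297, 0.0207]
tcp_rot: [[0.543, 0.84, -0.006], [0.84, -0.543, 0.003], [-0.0, -0.007, -1.0]]
contact_force: [-0.3, -0.5, -3.8]
grip_width: 0.0185
time_s: 6.58
ee_pos: [0.5211, -0.3298, 0.0208]
tcp_rot: [[0.543, 0.84, -0.005], [0.84, -0.543, 0.003], [-0.0, -0.006, -1.0]]
contact_force: [-0.0, -0.0, 0.1]
grip_width: 0.0852
time_s: 7.08
ee_pos: [0.5206, -0.3294, -0.006]
tcp_rot: [[0.543, 0.84, -0.007], [0.84, -0.543, 0.004], [0.0, -0.008, -1.0]]
contact_force: [-0.4, 0.0, -0.0]
grip_width: 0.0857
```

```bash
python3 -m handwheel '0 0 0 0;0 0 0 0;0 0 0 0;0 0 0 0;0 0 0 0' 1 50; python3 -m handwheel '0 0 2 0;0 0 3 0;0 0 3 0'; python3 - <<'E'
from h import *
st,w=snap("wrist","w5.png"); _,s=snap("scene","s5.png")
e=proj(cam("scene"),[st["ee_pos"]])[0].astype(int)
c=s[e[1]-70:e[1]+50,e[0]-60:e[0]+60]
cv2.imwrite("pics/c5.png",np.hstack([cv2.resize(w[140:400,170:470],None,fx=1.5,fy=1.5),cv2.resize(c,(390,390))])[:,:,::-1])
E
```

```text
time_s: 7.7
ee_pos: [0.5209, -0.3296, -0.0055]
tcp_rot: [[0.543, 0.84, -0.006], [0.84, -0.543, 0.004], [0.0, -0.007, -1.0]]
contact_force: [-1.2, 0.9, 6.0]
grip_width: 0.0431
time_s: 8.07
ee_pos: [0.5212, -0.3298, 0.0248]
tcp_rot: [[0.543, 0.84, -0.005], [0.84, -0.543, 0.003], [-0.0, -0.006, -1.0]]
contact_force: [-0.2, 1.2, -3.4]
grip_width: 0.0434
```

View pics/c5.png

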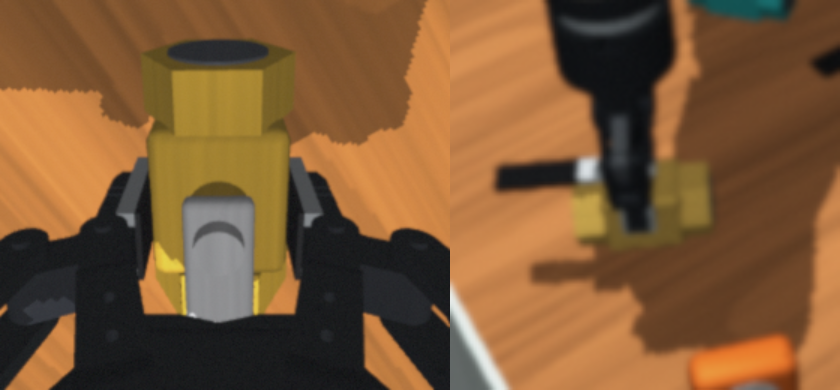

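```bash
python3 -m handwheel '0 0 6 10;0 2 12 20;0 6 17 30;0 11 20 40;0 16 22.5 50'|head -3; python3 -m handwheel '0 5.5 0 10;0 11 0 20;0 16.5 0 30;0 22 0 40;0 27.5 0 50'|head -3;  python3 -m handwheel '0 0 0 0'
```

```text
time_s: 8.8
ee_pos: [0.5204, -0.1679, 0.2496]
tcp_rot: [[-0.299, 0.954, -0.007], [0.954, 0.299, -0.002], [-0.0, -0.008, -1.0]]
time_s: 9.43
ee_pos: [0.5199, 0.1088, 0.2489]
tcp_rot: [[-0.925, 0.379, -0.004], [0.379, 0.925, -0.007], [0.001, -0.008, -1.0]]
time_s: 9.55
ee_pos: [0.5191, 0.1122, 0.248]
tcp_rot: [[-0.928, 0.373, -0.005], [0.373, 0.928, -0.006], [0.002, -0.008, -1.0]]
contact_force: [0.1, -0.4, -3.7]
grip_width: 0.0433
```

```bash
python3 -m handwheel '-1 6 0 8;-2 12 0 16;-2.5 17 0 24;-2.5 18.1 0 24.2;-2.5 18.1 -3 24.2'; python3 -m handwheel '0 0 -5 0;0 0 -9 0;0 0 -9 0'; python3 - <<'E'
from h import *
st,w=snap("wrist","w6.png"); _,s=snap("side","s6.png"); _,q=snap("scene","q6.png")
cv2.imwrite("pics/c6.png",np.vstack([np.hstack([cv2.resize(w[:,:],(400,250)),cv2.resize(q[100:250,300:500],(400,300))[:250]]),cv2.resize(s[150:350,100:420],(800,500))[:340]])[:,:,::-1])
E
```

```text
time_s: 10.18
ee_pos: [0.4955, 0.2939, 0.2187]
tcp_rot: [[-0.999, -0.04, 0.001], [-0.04, 0.999, -0.007], [-0.001, -0.007, -1.0]]
contact_force: [0.7, -0.4, -4.4]
grip_width: 0.0431
time_s: 10.55
ee_pos: [0.4933, 0.2915, 0.1257]
tcp_rot: [[-0.999, -0.037, -0.005], [-0.037, 0.999, -0.01], [0.005, -0.01, -1.0]]
contact_force: [0.6, 0.2, -2.6]
grip_width: 0.0428
```

View pics/c6.png

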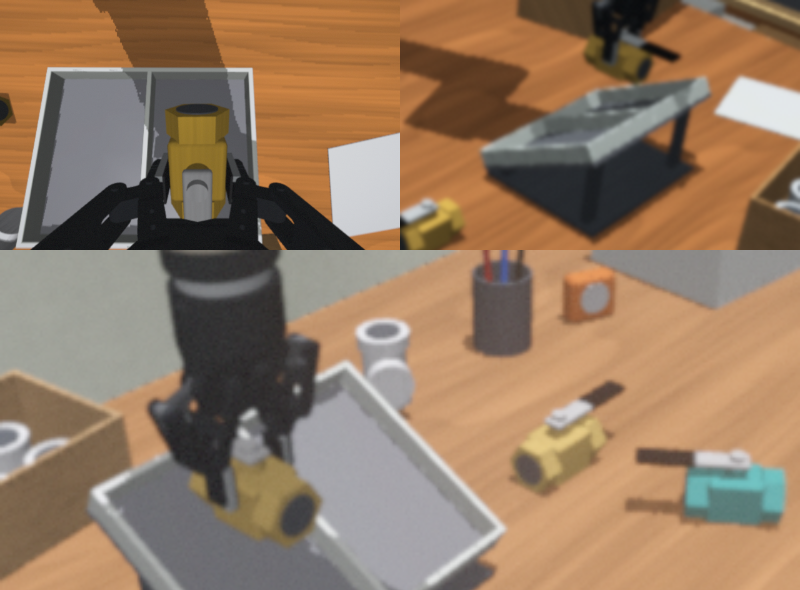

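```bash
python3 -m handwheel '0 0 -2 0;0 0 -3.5 0;0 0 -4 0;0 0 -4 0' - 25; python3 -m handwheel '0 0 -0.4 0;0 0 -0.8 0;0 0 -0.8 0'
```

```text
time_s: 11.2
ee_pos: [0.4969, 0.2937, 0.0906]
tcp_rot: [[-0.999, -0.038, 0.003], [-0.038, 0.999, -0.006], [-0.003, -0.006, -1.0]]
contact_force: [0.2, 0.1, -3.2]
grip_width: 0.0426
time_s: 11.58
ee_pos: [0.4966, 0.2937, 0.0824]
tcp_rot: [[-0.999, -0.038, 0.003], [-0.038, 0.999, -0.006], [-0.003, -0.007, -1.0]]
contact_force: [-1.4, -0.0, -3.8]
grip_width: 0.0426
```

```bash
python3 -m handwheel '0 0 -0.4 0;0 0 -0.8 0;0 0 -0.8 0' | sed -n '1,2p;4,5p'; python3 -m handwheel '-0.2 0 -0.4 0;-0.4 0 -0.8 0;-0.4 0 -0.8 0'| sed -n '1,2p;4,5p'
```

```text
time_s: 11.95
ee_pos: [0.4949, 0.2943, 0.0753]
contact_force: [-11.1, 0.7, 12.5]
grip_width: 0.0428
time_s: 12.32
ee_pos: [0.4905, 0.2944, 0.0683]
contact_force: [-6.0, -2.4, 8.5]
grip_width: 0.043
```

```bash
python3 -m handwheel '-0.15 0 -0.4 0;-0.3 0 -0.8 0;-0.3 0 -0.8 0' | sed -n '1,2p;4,5p'; python3 -m handwheel '-0.1 0 -0.3 0;-0.2 0 -0.5 0;-0.2 0 -0.5 0'| sed -n '1,2p;4,5p'; python3 - <<'E'
from h import *
st,w=snap("wrist","w7.png"); _,s=snap("side","s7.png"); _,q=snap("scene","q7.png")
cv2.imwrite("pics/c7.png",np.hstack([w[40:400,150:490],cv2.resize(q[120:210,350:440],(360,360))])[:,:,::-1])
E
```

```text
time_s: 12.7
ee_pos: [0.4873, 0.2942, 0.061]
contact_force: [-5.1, -1.7, 7.6]
grip_width: 0.0433
time_s: 13.08
ee_pos: [0.4859, 0.2943, 0.0572]
contact_force: [-3.4, -2.0, 7.9]
grip_width: 0.0427
```

View pics/c7.png

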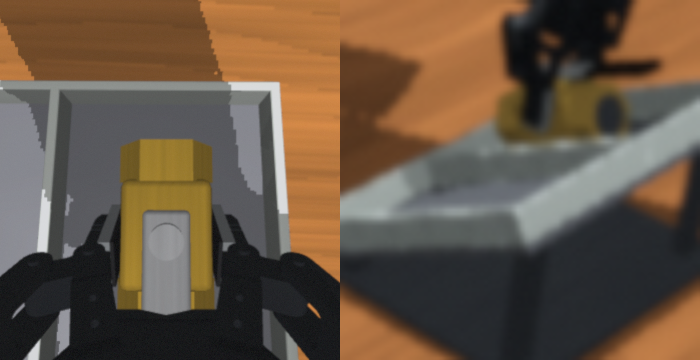

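```bash
python3 -m handwheel '0 0 -0.2 0;0 0 -0.4 0;0 0 -0.4 0' | sed -n '1,2p;4,5p'; python3 -m handwheel '0 0 -0.2 0;0 0 -0.3 0;0 0 -0.3 0'| sed -n '1,2p;4,5p'
```

```text
time_s: 13.6
ee_pos: [0.485, 0.2941, 0.0538]
contact_force: [-8.7, -2.2, 9.2]
grip_width: 0.0432
time_s: 13.98
ee_pos: [0.485, 0.294, 0.0534]
contact_force: [-11.2, -5.9, 27.4]
grip_width: 0.0428
```

```bash
python3 -m handwheel '0 0 0.2 0;0 0 0.2 0' | sed -n '1,2p;4,5p'; python3 -m handwheel '0 0 0 0;0 0 0 0;0 0 0 0;0 0 0 0' -0.4| sed -n '1,2p;4,5p';python3 -m handwheel '0 0 2 0;0 0 6 0;0 0 11 0;0 0 16 0' | sed -n '1,2p;4,5p'; python3 - <<'E'
from h import *
st,w=snap("wrist","w8.png"); _,s=snap("side","s8.png")
for n in ("wrist","scene","side"):
  for k in("valve_a","valve_a_tip"):
    if n=="scene" and k=="valve_a": snap("scene","q8.png")
    print(n,k,[(np.array(x["location"]).round(3).tolist(),round(x["confidence"],2)) for x in find_in(n,k)][:4])
cv2.imwrite("pics/c8.png",np.hstack([cv2.resize(w,(480,300)),cv2.resize(s[180:340,120:290],(318,300))])[:,:,::-1])
E
```

```text
time_s: 14.22
ee_pos: [0.4853, 0.2941, 0.0556]
contact_force: [-0.0, -0.2, -3.8]
grip_width: 0.0433
time_s: 14.72
ee_pos: [0.4852, 0.2942, 0.0555]
contact_force: [-0.2, -0.4, -0.0]
grip_width: 0.06
time_s: 15.22
ee_pos: [0.4851, 0.2941, 0.2171]
contact_force: [0.8, 0.0, -0.9]
grip_width: 0.0597
wrist valve_a [([0.486, -0.036, 0.046], 0.64), ([0.464, 0.293, 0.101], 0.59)]
wrist valve_a_tip []
scene valve_a [([0.342, -0.114, 0.041], 0.98), ([0.482, 0.279, 0.086], 0.81), ([0.502, -0.082, 0.044], 0.65)]
scene valve_a_tip [([0.477, 0.28, 0.088], 0.6)]
side valve_a [([0.32, -0.094, 0.042], 0.95), ([0.475, -0.054, 0.042], 0.94), ([0.456, 0.3, 0.087], 0.81), ([0.528, 0.233, 0.085], 0.17)]
side valve_a_tip [([0.455, 0.301, 0.09], 0.94), ([0.477, -0.052, 0.041], 0.55)]
```

View pics/c8.png

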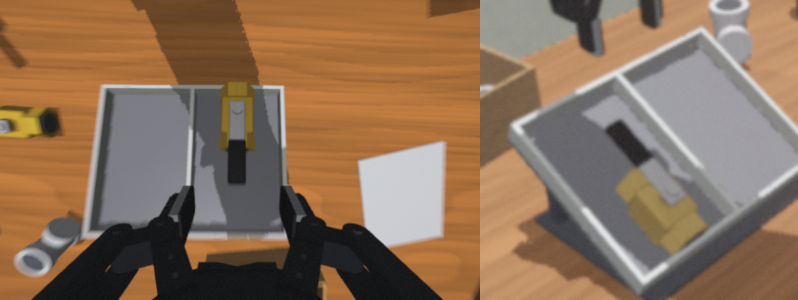

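```bash
python3 - <<'E'
from tray import *
np.set_printoptions(precision=4,suppress=True)
st=r.observe();C=cam("wrist",st);R,o=T([.5258,.2278,.073,.0402,.4986])
def onplane(C,uv,z):
    e,v=ray(C,uv);a=R.T@(e-o);b=R.T@v;return a+b*(z-a[2])/b[2]
for n,uv,z in(("nut",(316,149),.064),("tip",(316,244),.06),("rear",(315,109),.044)):print(n,onplane(C,uv,z))
for uv in((140,115),(376,117),(113,313),(252,117)):print("rim",onplane(C,uv,.024))
S=cam("side")
sx=lambda a:(120+(a[0]-480)*170/318,180+a[1]*160/300)
for n,a,z in(("tip",(614,124),.061),("nut",(668,186),.064)):print(n,sx(a),onplane(S,sx(a),z))
# valve2 from wrist: bore end
print(atz(C,(62*1.333-10,122*1.333),.03),st["ee_pos"],st["time_s"])
E
```

```text
nut [-0.0521  0.0666  0.064 ]
tip [0.0367 0.0668 0.06  ]
rear [-0.1033  0.0653  0.044 ]
rim [-0.1062 -0.1298  0.024 ]
rim [-0.1041  0.1329  0.024 ]
rim [ 0.1033 -0.1332  0.024 ]
rim [-0.1041 -0.0049  0.024 ]
tip (191.63522012578616, 246.13333333333333) [0.035  0.0651 0.061 ]
nut (220.50314465408803, 279.2) [-0.0511  0.0674  0.064 ]
[ 0.4868 -0.0038  0.03  ] [0.4846 0.2938 0.2143] 15.675
```

```bash
python3 -m handwheel '0 -5.5 0 -10;0 -11 0 -20;0 -16.5 0 -30;0 -22 0 -40;0 -27.5 0 -50' -1|head -3; python3 -m handwheel '0.2 -3.5 -1 -10;0.2 -7 -2 -20;0.2 -7.5 -3 -30;0.2 -7.5 -3.5 -40;0.2 -7.5 -3.5 -47'|head -3;  python3 -m handwheel '0 0 0 0'|head -3; python3 - <<'E'
from h import *
st,w=snap("wrist","w9.png"); _,q=snap("scene","q9.png")
e=[312,208]
cv2.imwrite("pics/c9.png",np.hstack([w[0:400,120:520],cv2.resize(q[170:250,265:345],(400,400),interpolation=3)])[:,:,::-1])
E
```

```text
time_s: 16.3
ee_pos: [0.484, 0.0172, 0.2136]
tcp_rot: [[-0.669, 0.743, -0.004], [0.743, 0.669, -0.005], [-0.001, -0.007, -1.0]]
time_s: 16.92
ee_pos: [0.4852, -0.0579, 0.1774]
tcp_rot: [[0.093, 0.996, -0.009], [0.996, -0.093, 0.0], [-0.0, -0.009, -1.0]]
time_s: 17.05
ee_pos: [0.4848, -0.0578, 0.1768]
tcp_rot: [[0.092, 0.996, -0.01], [0.996, -0.092, 0.001], [-0.0, -0.01, -1.0]]
```

View pics/c9.png

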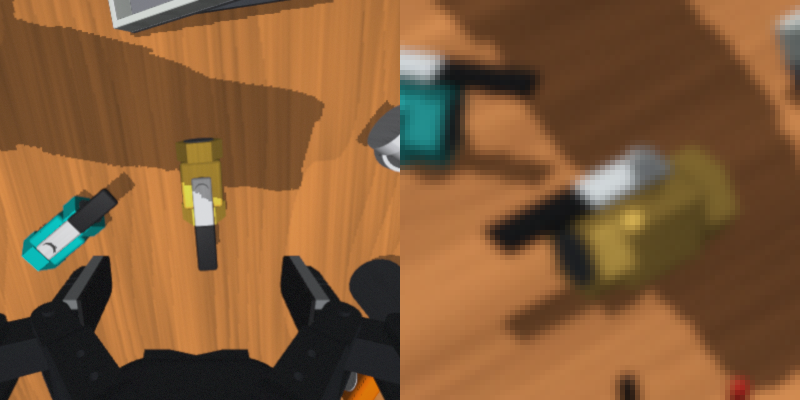

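```bash
python3 - <<'E'
from h import *
np.set_printoptions(precision=4,suppress=True)
st=r.observe();C=cam("wrist",st);R=np.array(st["tcp_rot"]);p=np.array(st["ee_pos"])
P={}
for n,uv,z in(("nut",(322,190),.064),("tip",(326,269),.060),("rear",(319,143),.044),("turqtip",(232,192),.06),("turqbody",(225,235),.03),("tee",(493,110),.08)):
    X=atz(C,uv,z);P[n]=X;print(n,X,"tool",(X-p)@R)
d=P["tip"]-P["rear"];print("yaw",np.degrees(np.arctan2(d[1],d[0])),np.degrees(np.arctan2(*(P["tip"]-P["nut"])[[1,0]])),"tool x yaw",np.degrees(np.arctan2(R[1,0],R[0,0])))
print("tri tip",tri([(C,(326,269)),(cam("scene"),(283,217.6))]))
E
```

```text
nut [ 0.4909 -0.0609  0.064 ] tool [-0.0025  0.0074  0.1129]
tip [ 0.4876 -0.1533  0.06  ] tool [-0.0949  0.0126  0.1169]
rear [ 0.4917 -0.0168  0.044 ] tool [0.0414 0.0045 0.1329]
turqtip [ 0.3993 -0.0562  0.06  ] tool [-0.0061 -0.0841  0.1178]
turqbody [ 0.3717 -0.1159  0.03  ] tool [-0.0681 -0.106   0.148 ]
tee [0.6435 0.0023 0.08  ] tool [0.0742 0.1536 0.0954]
yaw -91.6989810512406 -91.99531427147834 tool x yaw 84.8173634768293
tri tip (array([ 0.487 , -0.1559,  0.0568]), [np.float64(0.00072217014800913), np.float64(0.0007221701480091531)])
```

```bash
python3 -m handwheel '0.6 -0.6 -5 3.2;0.6 -0.6 -10 3.2;0.6 -0.6 -14 3.2;0.6 -0.6 -15 3.2;0.6 -0.6 -15 3.2'; python3 -m handwheel '0 0 0 0'|head -3
```

```text
time_s: 17.77
ee_pos: [0.4909, -0.0637, 0.0273]
tcp_rot: [[0.034, 0.999, -0.01], [0.999, -0.034, 0.0], [-0.0, -0.01, -1.0]]
contact_force: [0.1, -0.1, 1.0]
grip_width: 0.085
time_s: 17.9
ee_pos: [0.4922, -0.064, 0.0288]
tcp_rot: [[0.033, 0.999, -0.008], [0.999, -0.033, -0.001], [-0.001, -0.008, -1.0]]
```

```bash
python3 -m handwheel '0 0 -2 0;0 0 -3.5 0;0 0 -3.5 0'|sed -n '1,2p;4,5p'; python3 -m handwheel '0 0 0 0;0 0 0 0;0 0 0 0;0 0 0 0;0 0 0 0' 1 50|sed -n '1,2p;4,5p'; python3 -m handwheel '0 0 3 0;0 0 5 0;0 0 5 0'; python3 - <<'E'
from h import *
snap("wrist","w10.png"); print([(np.array(x["location"]).round(3).tolist(),round(x["confidence"],2)) for x in find_in("wrist","valve_a")])
E
```

```text
time_s: 18.27
ee_pos: [0.4917, -0.0639, -0.0066]
contact_force: [-0.4, 0.2, 0.8]
grip_width: 0.0856
time_s: 18.9
ee_pos: [0.4914, -0.0639, -0.006]
contact_force: [-3.2, -0.0, 5.8]
grip_width: 0.0428
time_s: 19.27
ee_pos: [0.4924, -0.0642, 0.0449]
tcp_rot: [[0.033, 0.999, -0.007], [0.999, -0.033, -0.001], [-0.001, -0.007, -1.0]]
contact_force: [-0.1, 0.6, -6.4]
grip_width: 0.0431
[([0.345, -0.091, 0.06], 0.64), ([0.494, -0.048, 0.095], 0.62)]
```

```bash
python3 -m handwheel '0 0 6 10;0 2 12 20;0 5 17.5 30;0 8 17.5 40;0 12 17.5 50'|head -3; python3 -m handwheel '0 3 0 10;0 6 0 20;-0.9 9 0 30;-0.9 10.7 0 40;-0.9 10.7 0 44.2'|head -3;  python3 -m handwheel '0 0 0 0;0 0 0 0'
```

```text
time_s: 20.0
ee_pos: [0.4908, 0.0569, 0.2177]
tcp_rot: [[-0.748, 0.664, -0.007], [0.664, 0.748, -0.008], [-0.0, -0.01, -1.0]]
time_s: 20.62
ee_pos: [0.4808, 0.165, 0.216]
tcp_rot: [[-0.999, -0.051, -0.002], [-0.051, 0.999, -0.011], [0.002, -0.01, -1.0]]
time_s: 20.88
ee_pos: [0.4803, 0.1648, 0.215]
tcp_rot: [[-0.999, -0.049, -0.004], [-0.049, 0.999, -0.011], [0.004, -0.011, -1.0]]
contact_force: [0.4, -0.2, -5.5]
grip_width: 0.0428
```

```bash
python3 -m handwheel '0.3 -0.2 -5 0;0.3 -0.2 -9 0;0.3 -0.2 -12 0;0.3 -0.2 -13.3 0;0.3 -0.2 -13.3 0'|sed -n '1,2p;4,5p'; python3 -m handwheel '0 0 -0.3 0;0 0 -0.5 0;0 0 -0.5 0' - 25|sed -n '1,2p;4,5p'; python3 -m handwheel '0 0 -0.4 0;0 0 -0.6 0;0 0 -0.6 0'|sed -n '1,2p;4,5p'
```

```text
time_s: 21.5
ee_pos: [0.483, 0.1626, 0.0817]
contact_force: [-0.9, -0.6, -4.9]
grip_width: 0.0427
time_s: 21.88
ee_pos: [0.4833, 0.1626, 0.0771]
contact_force: [0.1, 0.2, -4.5]
grip_width: 0.0431
time_s: 22.25
ee_pos: [0.4831, 0.1626, 0.0709]
contact_force: [-0.1, 0.0, -5.7]
grip_width: 0.0429
```

Contact is expected near z = 0.069. I'll follow the same arc as for the first valve.

```bash
for i in 1; do python3 -m handwheel '0 0 -0.4 0;0 0 -0.6 0;0 0 -0.6 0'|sed -n '1,2p;4,5p'; python3 -m handwheel '-0.2 0 -0.4 0;-0.4 0 -0.8 0;-0.4 0 -0.8 0'|sed -n '1,2p;4,5p'; python3 -m handwheel '-0.15 0 -0.4 0;-0.3 0 -0.8 0;-0.3 0 -0.8 0'|sed -n '1,2p;4,5p'; done
```

```text
time_s: 22.62
ee_pos: [0.4814, 0.163, 0.0656]
contact_force: [-11.6, -0.4, 13.8]
grip_width: 0.0428
time_s: 23.0
ee_pos: [0.4767, 0.1628, 0.0582]
contact_force: [-6.9, -1.7, 9.0]
grip_width: 0.0428
time_s: 23.38
ee_pos: [0.4733, 0.1626, 0.0508]
contact_force: [-6.4, -2.4, 6.6]
grip_width: 0.0431
```

```bash
python3 -m handwheel '-0.1 0 -0.25 0;-0.1 0 -0.4 0;-0.1 0 -0.4 0'|sed -n '1,2p;4,5p'; python3 -m handwheel '-0.05 0 -0.2 0;-0.05 0 -0.4 0;-0.05 0 -0.4 0'|sed -n '1,2p;4,5p'
```

```text
time_s: 23.75
ee_pos: [0.472, 0.1625, 0.0474]
contact_force: [-6.2, -1.8, 7.6]
grip_width: 0.0431
time_s: 24.12
ee_pos: [0.4709, 0.1623, 0.0439]
contact_force: [-5.7, -2.4, 5.8]
grip_width: 0.0432
```

```bash
python3 -m handwheel '0 0 -0.2 0;0 0 -0.3 0;0 0 -0.3 0'|sed -n '1,2p;4,5p'
```

```text
time_s: 24.5
ee_pos: [0.4707, 0.1622, 0.0431]
contact_force: [-12.0, -3.0, 31.2]
grip_width: 0.0432
```

```bash
python3 -m handwheel '0 0 0.2 0;0 0 0.2 0' | sed -n '1,2p;4,5p'; python3 -m handwheel '0 0 0 0;0 0 0 0;0 0 0 0;0 0 0 0' -0.4| sed -n '1,2p;4,5p';python3 -m handwheel '0 0 2 0;0 0 6 0;0 0 11 0;0 0 16 0;0 0 20 0' | sed -n '1,2p;4,5p';python3 -m handwheel '0 0 0 0'|head -2; python3 - <<'E'
from tray import *
np.set_printoptions(precision=4,suppress=True)
R,o=T([.5258,.2278,.073,.0402,.4986])
def onplane(C,uv,z):
    e,v=ray(C,uv);a=R.T@(e-o);b=R.T@v;return a+b*(z-a[2])/b[2]
V=np.array([[-45,-22,44],[-45,22,44],[92,0,61],[0,0,65],[-45,0,22]])/1e3
for c in("wrist","side","scene"):
    st,im=snap(c,c+"F.png");C=cam(c,st);hsv=cv2.cvtColor(im,cv2.COLOR_RGB2HSV)
    yel=cv2.inRange(hsv,(20,120,60),(32,255,255));blk=cv2.inRange(hsv,(0,0,0),(180,255,45))
    n,l,s,ce=cv2.connectedComponentsWithStats(yel)
    for i in range(1,n):
        if s[i,4]>150:
            q=onplane(C,ce[i],.03)
            if abs(q[0])<.12 and abs(q[1])<.15: print(c,"brass",s[i],onplane(C,ce[i],.03))
    n,l,s,ce=cv2.connectedComponentsWithStats(blk)
    for i in range(1,n):
        q=onplane(C,ce[i],.058)
        if 40<s[i,4]<4000 and abs(q[0])<.12 and abs(q[1])<.13: print(c,"dark",s[i],q)
    for k in("valve_a","valve_a_tip","pen_cup","pipe_tee","tape_measure"):
        for x in find_in(c,k)[:4]:
            X=np.array(x["location"]); print(c,k,X,"tray",R.T@(X-o) if X[1]>.05 else "",round(x["confidence"],2))
print(r.observe()["time_s"])
E
```

```text
time_s: 24.75
ee_pos: [0.471, 0.1623, 0.0453]
contact_force: [0.5, -0.5, -5.5]
grip_width: 0.0433
time_s: 25.25
ee_pos: [0.4711, 0.1623, 0.0453]
contact_force: [-0.5, -0.2, 0.5]
grip_width: 0.0599
time_s: 25.88
ee_pos: [0.4714, 0.1623, 0.2475]
contact_force: [-0.4, 0.4, -0.4]
grip_width: 0.0597
time_s: 26.0
ee_pos: [0.4731, 0.1627, 0.2503]
wrist brass [ 296  124   42   81 1906] [-0.0646 -0.0644  0.03  ]
wrist brass [ 403  126   49   81 2255] [-0.0629  0.0602  0.03  ]
wrist dark [ 305  193   24   51 1015] [ 0.0102 -0.0636  0.058 ]
wrist dark [ 421  195   31   50 1004] [0.0099 0.0672 0.058 ]
wrist valve_a [0.4699 0.1622 0.1003] tray [-0.0383 -0.0633  0.0519] 0.82
wrist valve_a [ 0.3366 -0.0879  0.0459] tray  0.69
wrist valve_a [0.4639 0.2828 0.0972] tray [-0.0408  0.0574  0.0498] 0.68
wrist valve_a_tip [0.4637 0.2834 0.0958] tray [-0.0416  0.0581  0.0486] 0.98
wrist pen_cup [ 0.6961 -0.2081  0.0759] tray  0.92
wrist pipe_tee [ 0.6799 -0.0243  0.0414] tray  0.78
wrist tape_measure [ 0.6791 -0.3226  0.0113] tray  0.51
side valve_a [ 0.32   -0.0927  0.0452] tray  0.74
side valve_a [0.4564
[... 284 characters left out ...]
] tray [-0.0542  0.0785  0.0453] 0.65
side pipe_tee [ 0.6949 -0.0256  0.0669] tray  0.77
side tape_measure [ 0.6701 -0.3439  0.0414] tray  0.86
scene brass [382 142  28  14 236] [-0.0659  0.0739  0.03  ]
scene brass [352 157  28  15 296] [-0.0668 -0.064   0.03  ]
scene valve_a [0.4818 0.1517 0.089 ] tray [-0.0336 -0.0743  0.0365] 0.98
scene valve_a [ 0.3372 -0.1151  0.0424] tray  0.72
scene valve_a [0.4846 0.2812 0.0911] tray [-0.0256  0.055   0.0346] 0.7
scene valve_a_tip [0.4779 0.2799 0.0876] tray [-0.0332  0.054   0.0347] 0.89
scene pen_cup [ 0.7253 -0.2382  0.0724] tray  0.66
scene pipe_tee [ 0.7235 -0.0604  0.0611] tray  0.62
scene tape_measure [ 0.6865 -0.3612  0.0477] tray  0.83
26.9
```

```bash
python3 - <<'E'
from h import *
print(r.hand_in())
E
```

```text
the job is handed in; nothing more can be done
None
```

Both brass valves are in the tray, one in each compartment, and I handed the job in at about 27 s of the 61 s allowed. `hand_in` gives no verdict.

**How they were placed:** I gripped each valve across its flat body and turned the handle up the slope. I then lowered its front edge onto the tray floor so the valve pivoted flat in a 25 N grip. Contact force jumped to about 30 N, square to the floor, when the base came down flush. I then let go and lifted clear.

**What the last checks showed:**
- **Valves:** In the last wrist picture, checked by colour only, both valves have matching poses, with handle centres at tray x = 10 mm and y = +67 and −64 mm. The first valve's origin measured about −52 mm and its handle tip about +36 mm. The second was not measured separately for these.
- **Bystanders:** The pen cup, pipe tee and tape measure were found where they started, within the measuring error. The turquoise look-alike was not touched.

**What disagreed or went wrong:**
- **Finger length:** The real finger ends sit about 25 mm short of the reported TCP. The first close therefore caught valve 1 by its handle, so I set it down again and regrasped it lower.
- **Sliding:** After release the first valve slid about 2 cm down to the low wall. I put the second closer to that wall, and it now rests there too. That leaves about 5 mm to the x limit of −60 mm and about 6 mm to the tip limit of 30 mm.
- **Not measured:** I could not measure how fast the valves slid, and flatness was judged from the contact force and one picture of the first valve. I did not view a picture of the final scene.

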